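Put the check-weight set back in its tray

TASK

The check weights of the bakery's packing scale lie about on the bench. Put each of the three weights upright into the round pocket of its size in the metal tray (largest weight in the largest pocket, middle in the middle one, smallest in the smallest), and lay the two-pronged lifting fork flat in the long pocket, either way round. Set the pieces down gently, without dropping them, and leave the rack's levelling foot and the screwdriver where they lie, since they are not part of the set.

Things in the scene. Friction and masses are not known exactly. Their poses are not given: they have to be found in the camera images.
- weight_l_center (a point): The largest of the three loose steel check weights, 500 g: an upright cylinder 40 mm in diameter and 50 mm high with a straight side, then a narrow neck (18 mm) and a flat-topped knob 26 mm in diameter; 70 mm high in all. Rigid. The point is on its axis, half-way up (35 mm above its underside); z up.
- weight_m_center (a point): The middle of the three loose steel check weights, 200 g: an upright cylinder 30 mm in diameter and 40 mm high with a straight side, then a narrow neck (14 mm) and a flat-topped knob 21 mm in diameter; 56 mm high in all. Rigid. The point is on its axis, half-way up (28 mm above its underside); z up.
- weight_s_center (a point): The smallest of the three loose steel check weights, 100 g: an upright cylinder 22 mm in diameter and 30 mm high with a straight side, then a narrow neck (10 mm) and a flat-topped knob 16 mm in diameter; 42 mm high in all. Rigid. The point is on its axis, half-way up (21 mm above its underside); z up.
- fork_center (a point): The loose lifting fork, about 60 g, lying flat along its x axis, 130 mm long in all: a straight black handle 90 mm long, 16 mm wide and 20 mm high, from x = -65 to +25 mm, and on the +x end two parallel steel prongs, 30 mm wide over both, 5 mm thick at mid height, to x = +65 mm. The point is the middle of the whole length, half-way up (10 mm above its underside); gripping the handle across y at x = -12 mm is near its balance; z up.
- well_l_floor (a point): The largest of the three round black pockets in the tray, clear inside diameter 60 mm. The point is the centre of its floor, 8 mm above the bench; its rim is a wall 4 mm thick that rises 5 mm above that floor. Fixed.
- well_m_floor (a point): The middle of the three round black pockets in the tray, clear inside diameter 48 mm. The point is the centre of its floor, 8 mm above the bench; its rim is a wall 4 mm thick that rises 5 mm above that floor. Fixed.
- well_s_floor (a point): The smallest of the three round black pockets in the tray, clear inside diameter 38 mm. The point is the centre of its floor, 8 mm above the bench; its rim is a wall 4 mm thick that rises 5 mm above that floor. Fixed.
- slot_floor (a point): The long black pocket in the tray, clear inside 156 mm along its x axis and 48 mm along y. The point is the centre of its floor, 8 mm above the bench; its walls are 4 mm thick and rise 5 mm above that floor. Fixed. The tray itself is an aluminium plate 180 x 272 mm, fixed, its edge lip 12 mm above the bench: the three round pockets stand in a row, 86 mm apart in any order, parallel to this pocket, 84 mm from it centre to centre.
- foot_center (a point): Not part of the set, to be left alone: a steel levelling foot of a rack, standing upright: a flared disc 44 mm in diameter, a hexagonal nut 26 mm wide on it and a bare thin stud 10 mm in diameter, 60 mm high in all. The point is on its axis, half-way up; z up.
- driver_center (a point): Not part of the set, to be left alone: a screwdriver lying flat along its x axis, with the same black handle as the fork (90 x 16 x 20 mm, from x = -65 to +25 mm) but one single thin shaft with a flat tip on the +x end, to x = +65 mm. The point is the middle of the whole length, 10 mm above its underside; z up.
Things that resemble listed ones, but are neither listed nor needed, are in the scene too. Leave any green or pink look-alike of the part that bears foot_center alone. Leave any pink look-alike of the part that bears fork_center alone.

How it is judged:
At the end, for the whole second after the job is handed in: Each weight upright (0.08 rad) on its pocket's floor within 12 mm of the centre; fork flat in the long pocket within 16 mm along, 12 mm across and 0.25 rad, either way round; foot (upright) and screwdriver within 20 mm of their starts; all released, at rest (horizontal distance between weight_l_center and well_l_floor below 0.012 m and z of weight_l_center in the frame of well_l_floor between 0.031 and 0.038 m and angle between each of weight_l_center, weight_m_center, weight_s_center's own z axis and vertical below 0.08 rad and linear speed of each of weight_l, weight_m, weight_s, fork, foot, driver below 0.02 m/s and angular speed of each of weight_l, weight_m, weight_s, fork below 0.2 rad/s and horizontal distance between weight_m_center and well_m_floor below 0.012 m and z of weight_m_center in the frame of well_m_floor between 0.024 and 0.031 m and horizontal distance between weight_s_center and well_s_floor below 0.012 m and z of weight_s_center in the frame of well_s_floor between 0.017 and 0.024 m and x of fork_center in the frame of slot_floor between -0.016 and 0.016 m and y of fork_center in the frame of slot_floor between -0.012 and 0.012 m and z of fork_center in the frame of slot_floor between 0.006 and 0.014 m and angle between the x axis of fork_center and the x axis of slot_floor, either way round below 0.25 rad and angle between fork_center's own z axis and vertical below 0.1 rad and distance of each of foot_center, driver_center from where it was at the start of the episode below 0.02 m and angle between each of foot_center, driver_center's own z axis and vertical below 0.2 rad); the robot touches nothing.
It fails at once if the levelling foot or the screwdriver moved more than 20 mm (distance of any of foot_center, driver_center from where it was at the start of the episode above 0.02 m).
It fails at once if a weight or the fork dropped (moving faster than 0.7 m/s while the fingers do not touch it) ((contact force between the fingers and weight_l below 0.02 N and linear speed of weight_l above 0.7 m/s) or (contact force between the fingers and weight_m below 0.02 N and linear speed of weight_m above 0.7 m/s) or (contact force between the fingers and weight_s below 0.02 N and linear speed of weight_s above 0.7 m/s) or (contact force between the fingers and fork below 0.02 N and linear speed of fork above 0.7 m/s)).
It also fails if it takes over 112 s, if anything falls off the work surface, if the arm or the gripper's body presses on something with over 40 N, if the wrist force passes 120 N, or if a joint passes its speed limit or range.

ROBOT

A 7-joint arm with a two-finger parallel gripper is mounted at the origin on the work surface. World frame = base frame: x ahead of the robot, y to its left, z up, the work surface at z = 0. Lengths are in m, angles in rad, forces in N, time in s.
With the tool pointing down it reaches from about 0.425 to 0.875 m from the base axis. Payload 4.7 kg.
Tool frame: the origin (TCP) lies midway between the tips of the shut fingers; the grasp point (between the pads) lies 19 mm behind it (ctrl.grip_point_offset is the distance from the TCP to the grasp point, in m); z points along the fingers, y is the line along which they close (so a half turn about z gives the same grasp; the last joint's range is limited). The gripper opens to 87 mm and grips with 3 to 60 N. Pads are 19 mm wide; open, the fingers measure 117 mm over their backs; the gripper's body (75 mm by 190 mm) begins 51 mm behind the grasp point.
Start: joints at [-1.252, 0.321, -0.07, 1.45, 0.023, 1.371, -0.057], TCP at [0.195, 0.62, 0.223] pointing down, gripper open.
Joint ranges: [-2.86, 2.86], [-0.3, 2.09], [-1.38, 1.24], [0.06, 2.45], [-1.56, 4.7], [0.09, 2.05], [-2.69, 2.69]. Speed limits (rad/s): [2.57, 2.57, 3.14, 3.14, 3.14, 3.14, 3.14].

INTERFACE

Orientations are given as a rotation vector (axis times angle).
In Python, from bench import ctrl gives the robot as it stands. The module is installed in compiled form; this text tells all that it offers.
- The arm moves only by the shell command python3 -m handwheel 'ROWS' [OPENING] [FORCE]. ROWS is JSON, a list of rows, each an object of numbers: "x", "y", "z": the shift along the tool's x, y, z in m; "wx", "wy", "wz": the turn, a rotation vector about the tool's x, y, z in degrees. A call has 1 to 10 rows; each row is the pose to reach, as a shift and turn from the pose commanded when the call began, along the tool's axes at that moment; what a row does not reach only later rows make up. A row lasts 1/12 s, in which the tool goes at most 41.7 mm and 7.16 degrees, less where a joint would pass 70% of its speed; a pose out of reach is approached as far as the arm can. A call with a gripper value outside its range is refused whole. OPENING is the finger opening in m, from 0 to 0.087, set as the call begins (- or left out, the last holds). The fingers move at their own pace and stop on an object; FORCE is the grip in N (left out, the last holds). Time passes only in rows, so rows that repeat a pose let the fingers close. It gives the time, the measured TCP pose, the force, the opening and the grip force at its end, in the units of the state.
- ctrl.get_state(): the state, without advancing time (a new reading comes with each control period).
- ctrl.get_image(name): name is "scene" or "side" or "wrist"; returns a dict with "image" (480x640x3 uint8, red, green, blue), "K" (3x3 intrinsics, pixels), "world_to_cam" (4x4, takes a point from world to camera coordinates); the wrist camera has in their place "hand_eye" (4x4, takes a point from camera to tool coordinates, whose origin is the TCP and whose axes are the flange's). Camera axes: x right, y down, z forward; pixel columns grow to the right and rows downward; lengths in m; the calibration is good to about 2 mm. The wrist camera is an equidistant fisheye: a pixel r from the principal point sees the ray r / f radians off the axis. A picture is of the moment at which its call begins: read the wrist's pose just before it. There is no depth.
- ctrl.close_job(): hands the job in; it is judged then, once.
The state is a dict: "time": time; "joint_positions": joint angles; "qd": joint speeds; "joint_torque": joint torques, N m; "position": TCP position; "tool_rot": TCP orientation; "ft_force": force on the tool from outside, world axes, zero at the start; "torque": the same for the moment, N m; "grip_width": opening from 0.0 (shut) to 1.0 (fully open); "grip_force": force on a finger pad.
Only numpy, scipy, OpenCV 4.12 (cv2) and the standard library are available. Lean on these libraries where they do the work, as an engineer would, in place of code of your own. Each camera call takes 0.05 s, during which the arm holds its last target. There are 200 camera calls.

## Working session

There is one attempt and no reset: what is moved stays moved. The work goes in short steps, Python scripts to look and compute and a shell command to move; the robot and the scene stay as the last step left them, time stands still between calls to the robot, and variables do not carry over. Pictures are saved under pics/ and viewed, at most 14 in all, crops included, and the job is handed in when it is done.

```bash
mkdir -p pics; python3 - <<'E'
from bench import ctrl
import cv2,pickle
s=ctrl.get_state();print(s['position'],s['tool_rot'],s['grip_width'],s['time'])
d={}
for n in("scene","side","wrist"):
    r=ctrl.get_image(n);d[n]=r;cv2.imwrite(f"pics/{n}0.png",r["image"][:,:,::-1]);print(n,r["K"],r.get("world_to_cam"),r.get("hand_eye"))
d['state']=s;pickle.dump(d,open('d0.pkl','wb'))
E
```

```text
[0.19494716 0.6195167  0.22148798] [-4.76811889e-01 -3.10501236e+00  2.94554263e-03] 1.005694393615234 0.0
scene [[485.30014607   0.         316.07495504]
 [  0.         485.30014607 240.96993387]
 [  0.           0.           1.        ]] [[-0.63859095  0.76939684  0.01516906  0.27488918]
 [ 0.53741393  0.45998311 -0.70682516 -0.19745629]
 [-0.55080656 -0.44322009 -0.70722563  1.24654577]
 [ 0.          0.          0.          1.        ]] None
side [[443.29277164   0.         323.20740344]
 [  0.         443.29277164 241.89852782]
 [  0.           0.           1.        ]] [[ 0.97043308 -0.24129206 -0.00614637 -0.44117982]
 [-0.14645578 -0.56839555 -0.80961547  0.12891235]
 [ 0.19186022  0.78657781 -0.58692846  0.78222251]
 [ 0.          0.          0.          1.        ]] None
wrist [[371.64829954   0.         315.7519624 ]
 [  0.         371.64829954 246.66204182]
 [  0.           0.           1.        ]] None [[-3.78445567e-04 -9.69285019e-01 -2.45939847e-01  6.61945408e-02]
 [ 9.99999680e-01 -1.93599641e-04 -7.75767799e-04  6.81189878e-05]
 [ 7.04326239e-04 -2.45940062e-01  9.69284783e-01 -1.61649269e-01]
 [ 0.00000000e+00  0.00000000e+00  0.00000000e+00  1.00000000e+00]]
```

View pics/scene0.png

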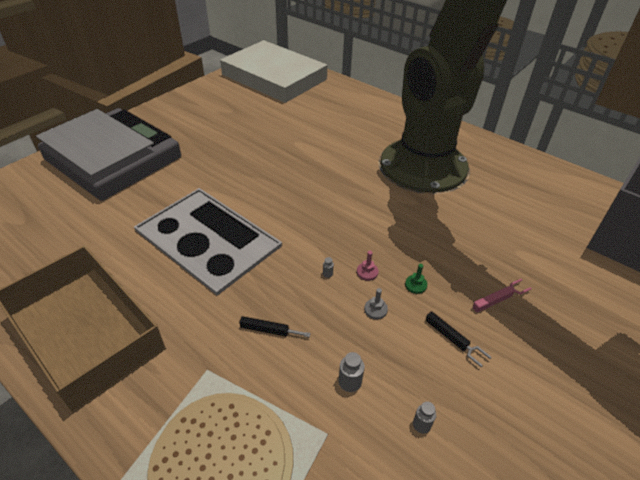

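View pics/side0.png

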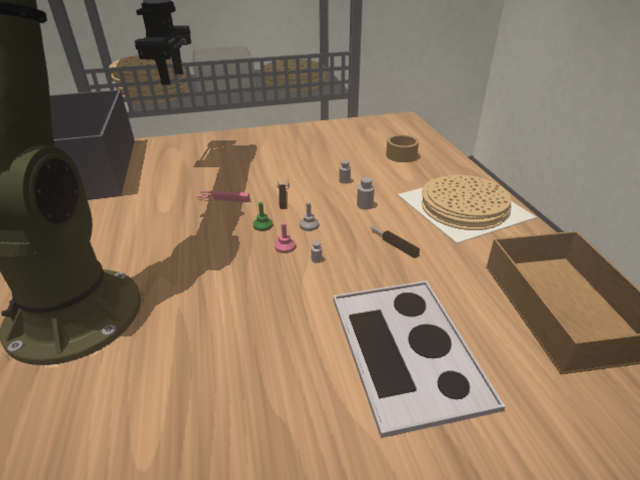

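The scene view shows the fork handle at (450,330), weights L (351,372), M (425,418) and S (328,268), the driver at (270,327) and the foot at (377,303). The slot is at (225,224), with wells at (220,264), (193,244) and (168,226). In the side view the weights are at (366,193), (345,172) and (317,252).

```bash
cat >h.py <<'E'
import numpy as np,cv2
from scipy.spatial.transform import Rotation as R
def ray(cam,uv,state=None):
    uv=np.atleast_2d(np.array(uv,float));K=cam['K']
    p=(uv-[K[0,2],K[1,2]])/K[0,0]
    if 'world_to_cam' in cam:
        T=np.linalg.inv(cam['world_to_cam']);d=np.c_[p,np.ones(len(p))]
    else:
        r=np.linalg.norm(p,axis=1,keepdims=True);d=np.c_[p*np.sinc(r/np.pi),np.cos(r)]
        W=np.eye(4);W[:3,:3]=R.from_rotvec(state['tool_rot']).as_matrix();W[:3,3]=state['position'];T=W@cam['hand_eye']
    return T[:3,3],d@T[:3,:3].T
def onz(cam,uv,z,state=None):
    o,d=ray(cam,uv,state);return o+d*((z-o[2])/d[:,2:3])
E
python3 - <<'E'
import pickle;from h import *
np.set_printoptions(precision=4,suppress=True)
d=pickle.load(open('d0.pkl','rb'))
for n,box in(("scene",(130,185,285,295)),("side",(330,280,505,430))):
    g=d[n]['image'].max(2);m=np.zeros_like(g);x0,y0,x1,y1=box;m[y0:y1,x0:x1]=(g[y0:y1,x0:x1]<45)
    for c in cv2.findContours(m,0,1)[0]:
        if cv2.contourArea(c)<120:continue
        P=onz(d[n],c[:,0,:],0.010)[:,:2].astype(np.float32);r=cv2.minAreaRect(P);print(n,r)
E
python3 - <<'E'
import cv2,numpy as np
a=cv2.imread('pics/scene0.png')[250:440,225:535];b=cv2.imread('pics/side0.png')[155:270,190:430]
o=np.zeros((600,800,3),np.uint8);a=cv2.resize(a,(500,306),interpolation=2);
o=np.zeros((600,800,3),np.uint8)
A=cv2.resize(cv2.imread('pics/scene0.png')[250:350,300:500],(800,400),interpolation=cv2.INTER_CUBIC)
cv2.imwrite('pics/a.png',np.vstack([cv2.resize(cv2.imread('pics/side0.png')[155:270,190:430],(600,288),interpolation=2),cv2.resize(cv2.imread('pics/scene0.png')[250:450,230:530],(450,300),interpolation=2) if 0 else cv2.copyMakeBorder(cv2.resize(cv2.imread('pics/scene0.png')[250:440,230:500],(426,300),interpolation=2),0,0,0,174,0)]))
E
```

```text
scene ((0.5785740613937378, -0.12903082370758057), (0.0516362227499485, 0.052227746695280075), 40.450321197509766)
scene ((0.5761991143226624, -0.21407629549503326), (0.06890089809894562, 0.06202338635921478), 51.031734466552734)
scene ((0.5746267437934875, -0.30032676458358765), (0.041315145790576935, 0.0422852486371994), 40.6431999206543)
scene ((0.49249914288520813, -0.21282334625720978), (0.16487543284893036, 0.056608494371175766), 88.56434631347656)
```

View pics/a.png

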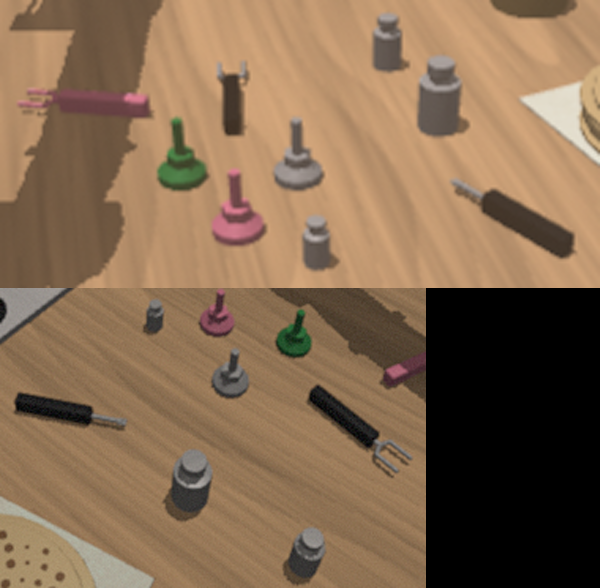

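The composite confirms the knob tops. In side pixels they are S (316,244), M (345,163) and L (366,181); in scene pixels, S (328,260), M (428,408) and L (353,359). The fork handle runs from about (430,317) to (467,347) in the scene view.

```bash
python3 - <<'E'
import pickle;from h import *
np.set_printoptions(precision=4,suppress=True)
d=pickle.load(open('d0.pkl','rb'));s,w=d['scene'],d['side']
for n,a,b,z in(("S",(328.2,260.1),(316.4,244.2),.042),("M",(427.7,408.4),(345,163),.056),("L",(353,359),(366.4,180.6),.07)):
    print(n,onz(s,a,z),onz(w,b,z))
print("foot",onz(s,(376.4,309),.005),onz(w,(309,224),.005))
print("driver",onz(s,[(243,324),(289,332),(309,336)],.01))
# fork handle & driver: dark blobs
for n,cam,box in(("scene",s,(422,305,474,355)),("side",w,(272,178,292,212))):
    g=cam['image'].max(2);m=np.zeros_like(g);x0,y0,x1,y1=box;m[y0:y1,x0:x1]=g[y0:y1,x0:x1]<70
    c=max(cv2.findContours(m,0,1)[0],key=cv2.contourArea)
    print("fork",n,cv2.minAreaRect(onz(cam,c[:,0],.014)[:,:2].astype(np.float32)))
print("tines",onz(s,[(480,364),(489,355)],.01))
print(onz(s,[(220,264),(168,226)],.01))
S=d['state'];print(R.from_rotvec(S['tool_rot']).as_matrix())
E
```

```text
S [[0.4515 0.0474 0.042 ]] [[0.4516 0.0426 0.042 ]]
M [[0.5996 0.3544 0.056 ]] [[0.5995 0.3492 0.056 ]]
L [[0.6117 0.2243 0.07  ]] [[0.6134 0.2201 0.07  ]]
foot [[0.4628 0.1739 0.005 ]] [[0.4641 0.1713 0.005 ]]
driver [[0.6504 0.0108 0.01  ]
 [0.6095 0.0856 0.01  ]
 [0.5929 0.1183 0.01  ]]
fork scene ((0.42718663811683655, 0.3005070388317108), (0.0918605774641037, 0.026721682399511337), 80.86681365966797)
fork side ((0.4245188534259796, 0.29757365584373474), (0.10807774215936661, 0.010159527882933617), 80.55056762695312)
tines [[0.4477 0.3767 0.01  ]
 [0.4214 0.3807 0.01  ]]
[[ 0.5779 -0.1296  0.01  ]
 [ 0.5753 -0.2983  0.01  ]]
[[-0.9539  0.3    -0.0005]
 [ 0.3     0.9539 -0.0018]
 [-0.0001 -0.0019 -1.    ]]
```

```bash
python3 -m handwheel '[{"x":-0.03,"y":-0.023,"wz":7},{"x":-0.062,"y":-0.046,"wz":14},{"x":-0.095,"y":-0.069,"wz":21},{"x":-0.126,"y":-0.092,"wz":28},{"x":-0.158,"y":-0.115,"wz":35},{"x":-0.19,"y":-0.138,"wz":42},{"x":-0.221,"y":-0.16,"wz":49},{"x":-0.252,"y":-0.183,"wz":56},{"x":-0.284,"y":-0.206,"wz":63},{"x":-0.315,"y":-0.229,"wz":70}]' 0.087 30; python3 -m handwheel '[{"wz":6},{"wz":10.5},{"wz":10.5},{"wz":10.5}]'
cat >look.py <<'E'
import sys,pickle;from h import *
from bench import ctrl
np.set_printoptions(precision=4,suppress=True)
s=ctrl.get_state();im=ctrl.get_image('wrist');pickle.dump((s,im),open(sys.argv[1]+'.pkl','wb'))
cv2.imwrite('pics/'+sys.argv[1]+'.png',im['image'][:,:,::-1]);print(s['time'],s['position'],R.from_rotvec(s['tool_rot']).as_matrix())
E
python3 look.py w1
```

```text
0.15 [0.195  0.6196 0.2217] [[-0.9539  0.3    -0.0004]
 [ 0.3     0.9539 -0.0014]
 [-0.0001 -0.0015 -1.    ]]invalid input at $[0]: expected keys x, y, z, wx, wy, wz
invalid input at $[0]: expected keys x, y, z, wx, wy, wz
```

View pics/w1.png

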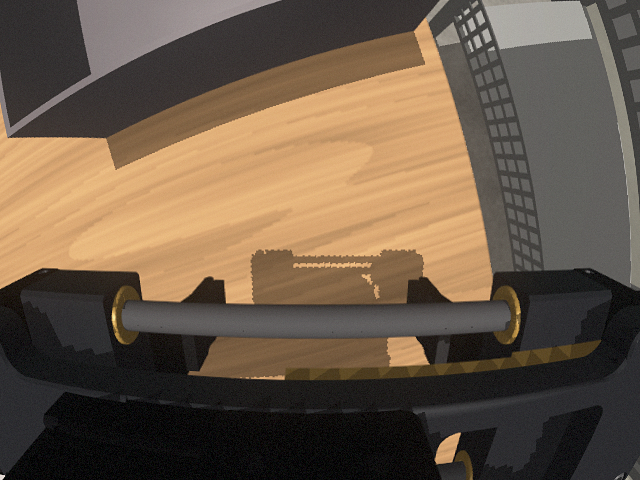

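The move was refused because every row needs all six keys. The picture shows only the bench and the gripper, with the fingers at about (205,330) and (430,330). I'll retype the rows in full.

```bash
python3 -m handwheel '[{"x":-0.03,"y":-0.023,"z":0,"wx":0,"wy":0,"wz":7},{"x":-0.062,"y":-0.046,"z":0,"wx":0,"wy":0,"wz":14},{"x":-0.095,"y":-0.069,"z":0,"wx":0,"wy":0,"wz":21},{"x":-0.126,"y":-0.092,"z":0,"wx":0,"wy":0,"wz":28},{"x":-0.158,"y":-0.115,"z":0,"wx":0,"wy":0,"wz":35},{"x":-0.19,"y":-0.138,"z":0,"wx":0,"wy":0,"wz":42},{"x":-0.221,"y":-0.16,"z":0,"wx":0,"wy":0,"wz":49},{"x":-0.252,"y":-0.183,"z":0,"wx":0,"wy":0,"wz":56},{"x":-0.284,"y":-0.206,"z":0,"wx":0,"wy":0,"wz":63},{"x":-0.315,"y":-0.229,"z":0,"wx":0,"wy":0,"wz":70}]' 0.087 30; python3 -m handwheel '[{"x":0,"y":0,"z":0,"wx":0,"wy":0,"wz":6},{"x":0,"y":0,"z":0,"wx":0,"wy":0,"wz":10.5},{"x":0,"y":0,"z":0,"wx":0,"wy":0,"wz":10.5},{"x":0,"y":0,"z":0,"wx":0,"wy":0,"wz":10.5}]'
python3 look.py w2
```

```text
time: 1.03
position: [0.4277, 0.3052, 0.2227]
tool_rot: [-2.179, -2.263, -0.001]
ft_force: [1.4, 1.1, -0.2]
grip_width: 0.999
grip_force: 0.0
time: 1.37
position: [0.4266, 0.3072, 0.2225]
tool_rot: [-2.368, -2.065, 0.0]
ft_force: [-0.5, -0.4, -0.0]
grip_width: 1.001
grip_force: 0.0
1.3667 [0.4266 0.3072 0.2225] [[ 0.136   0.9907 -0.0002]
 [ 0.9907 -0.136  -0.    ]
 [-0.     -0.0002 -1.    ]]
```

View pics/w2.png

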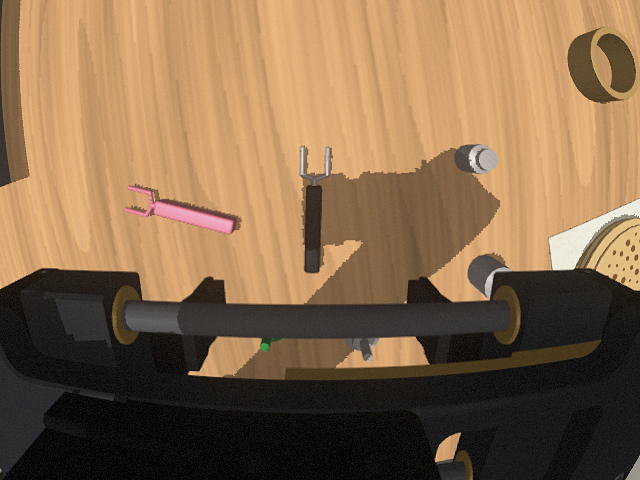

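The fork handle runs from (314,186) to (312,272), and its prong tips are at (302,149) and (329,149). The M knob top is at (486,158).

```bash
python3 - <<'E'
import pickle;from h import *
np.set_printoptions(precision=4,suppress=True)
s,im=pickle.load(open('w2.pkl','rb'))
g=im['image'].max(2);m=np.zeros_like(g);m[180:280,295:330]=g[180:280,295:330]<45
c=max(cv2.findContours(m,0,1)[0],key=cv2.contourArea)
P=onz(im,c[:,0],.015,s)[:,:2].astype(np.float32);print(cv2.minAreaRect(P))
M=R.from_rotvec(s['tool_rot']).as_matrix()
Q=(np.c_[P,np.full(len(P),.015)]-s['position'])@M;print('tool',cv2.minAreaRect(Q[:,:2].astype(np.float32)))
print(onz(im,[(302,149),(329,149)],.01,s),onz(im,[(486,158)],.056,s))
E
```

```text
((0.4089469909667969, 0.25686994194984436), (0.0, 0.0), 0.0)
tool ((-0.052206333726644516, -0.010617685504257679), (0.0, 0.0), 0.0)
[[0.4234 0.3802 0.01  ]
 [0.4501 0.3766 0.01  ]] [[0.595  0.3539 0.056 ]]
```

```bash
python3 - <<'E'
import pickle;from h import *
np.set_printoptions(precision=4,suppress=True)
s,im=pickle.load(open('w2.pkl','rb'))
g=im['image'].max(2);print(g[230,300:330])
M=R.from_rotvec(s['tool_rot']).as_matrix()
m=np.zeros_like(g);m[180:280,298:328]=g[180:280,298:328]<70
c=max(cv2.findContours(m,0,1)[0],key=cv2.contourArea)
P=onz(im,c[:,0],.018,s);Q=(P-s['position'])@M
print(cv2.minAreaRect(P[:,:2].astype(np.float32)),cv2.minAreaRect(Q[:,:2].astype(np.float32)))
E
```

```text
[205 206 172 122 117  53  48  58  50  55  53  56  48  56  56  50  58  52
  50  44  76 145 135 136 132 136 137 130 135 131]
((0.42270493507385254, 0.2989451587200165), (0.08965637534856796, 0.01574009098112583), 80.24600982666016) ((-0.008651398122310638, -0.002708704210817814), (0.08965636789798737, 0.01574009470641613), 1.9398475885391235)
```

```bash
python3 -m handwheel '[{"x":-0.0007,"y":-0.0024,"z":0.035,"wx":0,"wy":0,"wz":2},{"x":-0.0007,"y":-0.0024,"z":0.07,"wx":0,"wy":0,"wz":2},{"x":-0.0007,"y":-0.0024,"z":0.105,"wx":0,"wy":0,"wz":2},{"x":-0.0007,"y":-0.0024,"z":0.14,"wx":0,"wy":0,"wz":2},{"x":-0.0007,"y":-0.0024,"z":0.17,"wx":0,"wy":0,"wz":2},{"x":-0.0007,"y":-0.0024,"z":0.19,"wx":0,"wy":0,"wz":2},{"x":-0.0007,"y":-0.0024,"z":0.203,"wx":0,"wy":0,"wz":2},{"x":-0.0007,"y":-0.0024,"z":0.211,"wx":0,"wy":0,"wz":2},{"x":-0.0007,"y":-0.0024,"z":0.215,"wx":0,"wy":0,"wz":2},{"x":-0.0007,"y":-0.0024,"z":0.215,"wx":0,"wy":0,"wz":2}]' 0.05 20; python3 -m handwheel '[{"x":0,"y":0,"z":0,"wx":0,"wy":0,"wz":0},{"x":0,"y":0,"z":0,"wx":0,"wy":0,"wz":0},{"x":0,"y":0,"z":0,"wx":0,"wy":0,"wz":0},{"x":0,"y":0,"z":0,"wx":0,"wy":0,"wz":0},{"x":0,"y":0,"z":0,"wx":0,"wy":0,"wz":0},{"x":0,"y":0,"z":0,"wx":0,"wy":0,"wz":0},{"x":0,"y":0,"z":0,"wx":0,"wy":0,"wz":0},{"x":0,"y":0,"z":0,"wx":0,"wy":0,"wz":0}]' 0.0 20
```

```text
time: 2.25
position: [0.424, 0.3069, 0.0071]
tool_rot: [2.404, 2.022, -0.001]
ft_force: [0.1, -0.5, -0.3]
grip_width: 0.579
grip_force: 0.0
time: 2.92
position: [0.4245, 0.3069, 0.0079]
tool_rot: [-2.406, -2.02, -0.001]
ft_force: [-0.5, 0.3, 2.6]
grip_width: 0.186
grip_force: 20.0
```

```bash
python3 -m handwheel '[{"x":0,"y":0,"z":-0.015,"wx":0,"wy":0,"wz":0},{"x":0,"y":0,"z":-0.04,"wx":0,"wy":0,"wz":0},{"x":0,"y":0,"z":-0.075,"wx":0,"wy":0,"wz":0},{"x":0,"y":0,"z":-0.11,"wx":0,"wy":0,"wz":-3},{"x":0,"y":0,"z":-0.145,"wx":0,"wy":0,"wz":-6},{"x":0,"y":0,"z":-0.17,"wx":0,"wy":0,"wz":-9.75},{"x":0,"y":0,"z":-0.18,"wx":0,"wy":0,"wz":-9.75},{"x":0,"y":0,"z":-0.18,"wx":0,"wy":0,"wz":-9.75},{"x":0,"y":0,"z":-0.18,"wx":0,"wy":0,"wz":-9.75}]'; python3 -m handwheel '[{"x":-0.03,"y":0.012,"z":0,"wx":0,"wy":0,"wz":0},{"x":-0.06,"y":0.024,"z":0,"wx":0,"wy":0,"wz":0},{"x":-0.095,"y":0.036,"z":0,"wx":0,"wy":0,"wz":0},{"x":-0.13,"y":0.048,"z":0,"wx":0,"wy":0,"wz":0},{"x":-0.165,"y":0.06,"z":0,"wx":0,"wy":0,"wz":0},{"x":-0.2,"y":0.07,"z":0,"wx":0,"wy":0,"wz":0},{"x":-0.235,"y":0.08,"z":0,"wx":0,"wy":0,"wz":0},{"x":-0.27,"y":0.09,"z":0,"wx":0,"wy":0,"wz":0},{"x":-0.305,"y":0.1,"z":0,"wx":0,"wy":0,"wz":0},{"x":-0.335,"y":0.106,"z":0,"wx":0,"wy":0,"wz":0}]'; python3 -m handwheel '[{"x":-0.035,"y":0,"z":0,"wx":0,"wy":0,"wz":0},{"x":-0.07,"y":0,"z":0,"wx":0,"wy":0,"wz":0},{"x":-0.105,"y":0,"z":0,"wx":0,"wy":0,"wz":0},{"x":-0.14,"y":0,"z":0,"wx":0,"wy":0,"wz":0},{"x":-0.175,"y":0,"z":0,"wx":0,"wy":0,"wz":0},{"x":-0.21,"y":0,"z":0,"wx":0,"wy":0,"wz":0},{"x":-0.24,"y":0,"z":0,"wx":0,"wy":0,"wz":0},{"x":-0.265,"y":0,"z":0,"wx":0,"wy":0,"wz":0},{"x":-0.265,"y":0,"z":0,"wx":0,"wy":0,"wz":0},{"x":-0.265,"y":0,"z":0,"wx":0,"wy":0,"wz":0}]'; python3 look.py w3
```

```text
time: 3.67
position: [0.424, 0.3064, 0.1866]
tool_rot: [-2.227, -2.216, 0.001]
ft_force: [-1.1, 0.4, -1.3]
grip_width: 0.179
grip_force: 20.0
time: 4.5
position: [0.528, -0.0316, 0.1849]
tool_rot: [-2.227, -2.213, 0.006]
ft_force: [0.4, 0.2, 0.1]
grip_width: 0.179
grip_force: 20.0
time: 5.33
position: [0.526, -0.2951, 0.1848]
tool_rot: [-2.229, -2.209, 0.005]
ft_force: [0.7, 0.0, -0.2]
grip_width: 0.185
grip_force: 20.0
5.3333 [ 0.526  -0.2951  0.1848] [[ 0.0087  1.     -0.0048]
 [ 1.     -0.0087  0.0002]
 [ 0.0001 -0.0048 -1.    ]]
```

View pics/w3.png

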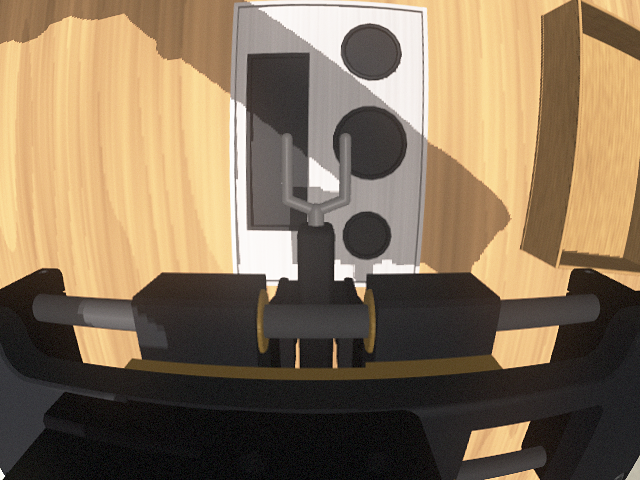

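The tray is in view: wells S (367,235), L (369,143) and M (371,52), and slot corners (247,54), (309,54) and (247,230). The fork is held straight, with its prongs reaching up to row 135.

```bash
python3 - <<'E'
import pickle;from h import *
np.set_printoptions(precision=4,suppress=True)
s,im=pickle.load(open('w3.pkl','rb'))
for n,c,r in(("S",(367,235),25),("M",(371,52),32)):
    u,v=c;a=[(u-r,v),(u+r,v),(u,v-r),(u,v+r)]
    print(n,onz(im,[c],.010,s),onz(im,a,.012,s)[:,:2].tolist() and '')
g=im['image'].max(2);m=(g<75).astype(np.uint8)
print(g[235,335:400:4],g[52,335:405:4])
print("L",onz(im,[(369,143)],.010,s))
print("slot",onz(im,[(247,54),(309,54),(247,230),(309,230)],.011,s),onz(im,[(278,54),(278,230),(247,142),(309,142)],.011,s).mean(0))
print("traytop",onz(im,[(236,5),(427,8)],.012,s))
E
```

```text
S [[ 0.5734 -0.3031  0.01  ]] 
M [[ 0.5771 -0.1327  0.01  ]] 
[127 169  50  48  56  52  55  50  56  50  53  55  58  48 125 169 162] [248 254  80  88  87  87  84  87  84  85  83  84  82  89  87  87  93 247]
L [[ 0.5743 -0.2181  0.01  ]]
slot [[ 0.4649 -0.133   0.011 ]
 [ 0.5211 -0.1357  0.011 ]
 [ 0.4616 -0.2971  0.011 ]
 [ 0.5195 -0.2978  0.011 ]] [ 0.4922 -0.2163  0.011 ]
traytop [[ 0.4538 -0.0819  0.012 ]
 [ 0.6318 -0.0836  0.012 ]]
```

```bash
python3 -m handwheel '[{"x":0.034,"y":-0.017,"z":0,"wx":0,"wy":0,"wz":0},{"x":0.067,"y":-0.033,"z":0.02,"wx":0,"wy":0,"wz":0},{"x":0.067,"y":-0.033,"z":0.06,"wx":0,"wy":0,"wz":0},{"x":0.067,"y":-0.033,"z":0.09,"wx":0,"wy":0,"wz":0},{"x":0.067,"y":-0.033,"z":0.12,"wx":0,"wy":0,"wz":0},{"x":0.067,"y":-0.033,"z":0.14,"wx":0,"wy":0,"wz":0},{"x":0.067,"y":-0.033,"z":0.15,"wx":0,"wy":0,"wz":0},{"x":0.067,"y":-0.033,"z":0.156,"wx":0,"wy":0,"wz":0},{"x":0.067,"y":-0.033,"z":0.16,"wx":0,"wy":0,"wz":0},{"x":0.067,"y":-0.033,"z":0.16,"wx":0,"wy":0,"wz":0}]'; python3 -m handwheel '[{"x":0,"y":0,"z":0.002,"wx":0,"wy":0,"wz":0},{"x":0,"y":0,"z":0.004,"wx":0,"wy":0,"wz":0},{"x":0,"y":0,"z":0.006,"wx":0,"wy":0,"wz":0},{"x":0,"y":0,"z":0.0075,"wx":0,"wy":0,"wz":0},{"x":0,"y":0,"z":0.0075,"wx":0,"wy":0,"wz":0}]'
```

```text
time: 6.22
position: [0.4958, -0.2261, 0.0276]
tool_rot: [2.225, 2.218, 0.0]
ft_force: [-0.2, -0.3, 0.3]
grip_width: 0.186
grip_force: 20.0
time: 6.63
position: [0.4954, -0.2265, 0.02]
tool_rot: [-2.226, -2.217, -0.0]
ft_force: [0.0, -0.4, -0.9]
grip_width: 0.183
grip_force: 20.0
```

```bash
python3 -m handwheel '[{"x":0,"y":-0.003,"z":0.001,"wx":0,"wy":0,"wz":0},{"x":0,"y":-0.003,"z":0.002,"wx":0,"wy":0,"wz":0},{"x":0,"y":-0.003,"z":0.003,"wx":0,"wy":0,"wz":0},{"x":0,"y":-0.003,"z":0.004,"wx":0,"wy":0,"wz":0},{"x":0,"y":-0.003,"z":0.0045,"wx":0,"wy":0,"wz":0},{"x":0,"y":-0.003,"z":0.0045,"wx":0,"wy":0,"wz":0}]'
```

```text
time: 7.13
position: [0.4924, -0.2265, 0.0159]
tool_rot: [-2.225, -2.217, -0.0]
ft_force: [-0.3, 0.7, 4.2]
grip_width: 0.177
grip_force: 20.0
```

```bash
python3 -m handwheel '[{"x":0,"y":0,"z":0,"wx":0,"wy":0,"wz":0},{"x":0,"y":0,"z":0,"wx":0,"wy":0,"wz":0},{"x":0,"y":0,"z":0,"wx":0,"wy":0,"wz":0},{"x":0,"y":0,"z":-0.01,"wx":0,"wy":0,"wz":0},{"x":0,"y":0,"z":-0.035,"wx":0,"wy":0,"wz":0},{"x":0,"y":0,"z":-0.07,"wx":0,"wy":0,"wz":0},{"x":0,"y":0,"z":-0.11,"wx":0,"wy":0,"wz":0},{"x":0,"y":0,"z":-0.145,"wx":0,"wy":0,"wz":0},{"x":0.03,"y":0.01,"z":-0.17,"wx":0,"wy":0,"wz":0},{"x":0.06,"y":0.02,"z":-0.18,"wx":0,"wy":0,"wz":0}]' 0.045; python3 -m handwheel '[{"x":0.035,"y":0.01,"z":0,"wx":0,"wy":0,"wz":0},{"x":0.07,"y":0.02,"z":0,"wx":0,"wy":0,"wz":0},{"x":0.105,"y":0.03,"z":0,"wx":0,"wy":0,"wz":0},{"x":0.14,"y":0.04,"z":0,"wx":0,"wy":0,"wz":0},{"x":0.175,"y":0.05,"z":0,"wx":0,"wy":0,"wz":0},{"x":0.21,"y":0.06,"z":0,"wx":0,"wy":0,"wz":0},{"x":0.245,"y":0.07,"z":0,"wx":0,"wy":0,"wz":0},{"x":0.28,"y":0.08,"z":0,"wx":0,"wy":0,"wz":0},{"x":0.315,"y":0.09,"z":0,"wx":0,"wy":0,"wz":0},{"x":0.335,"y":0.1,"z":0,"wx":0,"wy":0,"wz":0}]' 0.08; python3 -m handwheel '[{"x":0,"y":0,"z":0,"wx":0,"wy":0,"wz":0},{"x":0,"y":0,"z":0,"wx":0,"wy":0,"wz":0},{"x":0,"y":0,"z":0,"wx":0,"wy":0,"wz":0}]'; python3 look.py w4;python3 - <<'E'
import cv2;from bench import ctrl
cv2.imwrite('/tmp/s.png',ctrl.get_image('side')['image'][:,:,::-1])
a=cv2.imread('/tmp/s.png')[270:430,320:505];b=cv2.imread('pics/w4.png')[:300]
a=cv2.resize(a,(347,300));import numpy as np
cv2.imwrite('pics/w4b.png',np.hstack([b[:,200:640],a]))
E
```

```text
time: 7.97
position: [0.5142, -0.1693, 0.201]
tool_rot: [2.228, 2.206, 0.008]
ft_force: [3.0, 0.5, -0.1]
grip_width: 0.511
grip_force: 0.0
time: 8.8
position: [0.6135, 0.1738, 0.196]
tool_rot: [-2.219, -2.222, -0.003]
ft_force: [0.6, 1.1, -0.5]
grip_width: 0.918
grip_force: 0.0
time: 9.05
position: [0.6139, 0.1664, 0.1959]
tool_rot: [2.226, 2.215, -0.001]
ft_force: [-0.2, 1.0, -0.2]
grip_width: 0.921
grip_force: 0.0
9.05 [0.6139 0.1664 0.1959] [[ 0.0051  1.      0.0001]
 [ 1.     -0.0051 -0.0013]
 [-0.0013  0.0001 -1.    ]]
```

View pics/w4b.png

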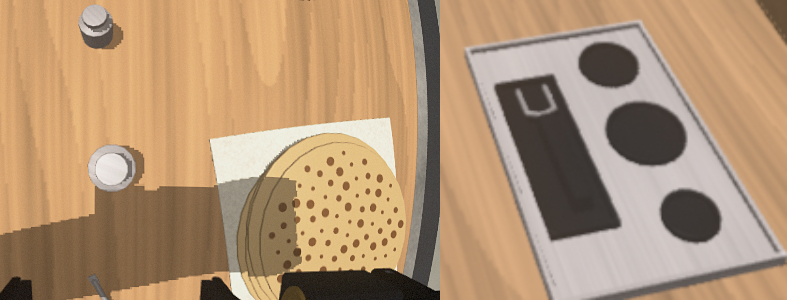

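The fork lies flat in the slot. In the wrist picture the L knob top is at (311,169) and the M knob top at (295,15).

```bash
python3 - <<'E'
import pickle;from h import *
np.set_printoptions(precision=4,suppress=True)
s,im=pickle.load(open('w4.pkl','rb'))
M=R.from_rotvec(s['tool_rot']).as_matrix()
for uv,z in(((311,169),.07),((295,15),.056)):
    P=onz(im,[uv],z,s);print(P,(P-s['position'])@M)
E
```

```text
[[0.6111 0.2215 0.07  ]] [[ 0.0552 -0.0031  0.1258]]
[[0.5985 0.3516 0.056 ]] [[ 0.1853 -0.0163  0.1396]]
```

```bash
python3 -m handwheel '[{"x":0.03,"y":-0.003,"z":0,"wx":0,"wy":0,"wz":0},{"x":0.055,"y":-0.003,"z":0.01,"wx":0,"wy":0,"wz":0},{"x":0.055,"y":-0.003,"z":0.035,"wx":0,"wy":0,"wz":0},{"x":0.055,"y":-0.003,"z":0.065,"wx":0,"wy":0,"wz":0},{"x":0.055,"y":-0.003,"z":0.095,"wx":0,"wy":0,"wz":0},{"x":0.055,"y":-0.003,"z":0.125,"wx":0,"wy":0,"wz":0},{"x":0.055,"y":-0.003,"z":0.15,"wx":0,"wy":0,"wz":0},{"x":0.055,"y":-0.003,"z":0.17,"wx":0,"wy":0,"wz":0},{"x":0.055,"y":-0.003,"z":0.182,"wx":0,"wy":0,"wz":0},{"x":0.055,"y":-0.003,"z":0.182,"wx":0,"wy":0,"wz":0}]' 0.06; python3 -m handwheel '[{"x":0,"y":0,"z":0,"wx":0,"wy":0,"wz":0},{"x":0,"y":0,"z":0,"wx":0,"wy":0,"wz":0},{"x":0,"y":0,"z":0,"wx":0,"wy":0,"wz":0},{"x":0,"y":0,"z":0,"wx":0,"wy":0,"wz":0},{"x":0,"y":0,"z":0,"wx":0,"wy":0,"wz":0},{"x":0,"y":0,"z":0,"wx":0,"wy":0,"wz":0},{"x":0,"y":0,"z":0,"wx":0,"wy":0,"wz":0},{"x":0,"y":0,"z":0,"wx":0,"wy":0,"wz":0}]' 0.0 40
```

```text
time: 9.98
position: [0.6092, 0.221, 0.011]
tool_rot: [-2.226, -2.214, 0.007]
ft_force: [0.0, 0.5, 0.8]
grip_width: 0.687
grip_force: 0.0
time: 10.65
position: [0.6112, 0.2235, 0.0151]
tool_rot: [-2.225, -2.217, -0.001]
ft_force: [-3.5, -0.1, 6.8]
grip_width: 0.449
grip_force: 40.0
```

```bash
python3 -m handwheel '[{"x":0,"y":0,"z":-0.008,"wx":0,"wy":0,"wz":0},{"x":0,"y":0,"z":-0.025,"wx":0,"wy":0,"wz":0},{"x":0,"y":0,"z":-0.05,"wx":0,"wy":0,"wz":0},{"x":0,"y":0,"z":-0.08,"wx":0,"wy":0,"wz":0},{"x":-0.01,"y":0,"z":-0.105,"wx":0,"wy":0,"wz":0},{"x":-0.035,"y":-0.003,"z":-0.12,"wx":0,"wy":0,"wz":0},{"x":-0.065,"y":-0.006,"z":-0.125,"wx":0,"wy":0,"wz":0},{"x":-0.1,"y":-0.009,"z":-0.125,"wx":0,"wy":0,"wz":0},{"x":-0.135,"y":-0.012,"z":-0.125,"wx":0,"wy":0,"wz":0},{"x":-0.17,"y":-0.015,"z":-0.125,"wx":0,"wy":0,"wz":0}]'; python3 -m handwheel '[{"x":-0.035,"y":-0.003,"z":0,"wx":0,"wy":0,"wz":0},{"x":-0.07,"y":-0.006,"z":0,"wx":0,"wy":0,"wz":0},{"x":-0.105,"y":-0.009,"z":0,"wx":0,"wy":0,"wz":0},{"x":-0.14,"y":-0.012,"z":0,"wx":0,"wy":0,"wz":0},{"x":-0.175,"y":-0.015,"z":0,"wx":0,"wy":0,"wz":0},{"x":-0.205,"y":-0.018,"z":0,"wx":0,"wy":0,"wz":0},{"x":-0.235,"y":-0.02,"z":0,"wx":0,"wy":0,"wz":0},{"x":-0.255,"y":-0.021,"z":0,"wx":0,"wy":0,"wz":0},{"x":-0.27,"y":-0.021,"z":0,"wx":0,"wy":0,"wz":0},{"x":-0.27,"y":-0.021,"z":0,"wx":0,"wy":0,"wz":0}]'; python3 -m handwheel '[{"x":0,"y":0,"z":0.02,"wx":0,"wy":0,"wz":0},{"x":0,"y":0,"z":0.045,"wx":0,"wy":0,"wz":0},{"x":0,"y":0,"z":0.07,"wx":0,"wy":0,"wz":0},{"x":0,"y":0,"z":0.085,"wx":0,"wy":0,"wz":0},{"x":0,"y":0,"z":0.095,"wx":0,"wy":0,"wz":0},{"x":0,"y":0,"z":0.1,"wx":0,"wy":0,"wz":0},{"x":0,"y":0,"z":0.1,"wx":0,"wy":0,"wz":0},{"x":0,"y":0,"z":0.1,"wx":0,"wy":0,"wz":0}]'
```

```text
time: 11.48
position: [0.5947, 0.0515, 0.1385]
tool_rot: [-2.225, -2.218, 0.0]
ft_force: [0.5, -0.2, -5.1]
grip_width: 0.451
grip_force: 40.0
time: 12.32
position: [0.5716, -0.2223, 0.1386]
tool_rot: [2.231, 2.209, -0.005]
ft_force: [-1.3, -1.2, -4.4]
grip_width: 0.45
grip_force: 40.0
time: 12.98
position: [0.5741, -0.2168, 0.0393]
tool_rot: [2.225, 2.217, 0.001]
ft_force: [0.1, -0.0, -3.3]
grip_width: 0.447
grip_force: 40.0
```

```bash
python3 -m handwheel '[{"x":0,"y":0.001,"z":0.003,"wx":0,"wy":0,"wz":0},{"x":0,"y":0.001,"z":0.006,"wx":0,"wy":0,"wz":0},{"x":0,"y":0.001,"z":0.009,"wx":0,"wy":0,"wz":0},{"x":0,"y":0.001,"z":0.0115,"wx":0,"wy":0,"wz":0},{"x":0,"y":0.001,"z":0.0135,"wx":0,"wy":0,"wz":0},{"x":0,"y":0.001,"z":0.015,"wx":0,"wy":0,"wz":0},{"x":0,"y":0.001,"z":0.016,"wx":0,"wy":0,"wz":0},{"x":0,"y":0.001,"z":0.0165,"wx":0,"wy":0,"wz":0},{"x":0,"y":0.001,"z":0.0165,"wx":0,"wy":0,"wz":0}]'
```

```text
time: 13.73
position: [0.5743, -0.2168, 0.0231]
tool_rot: [-2.225, -2.216, -0.001]
ft_force: [-4.5, 1.9, 5.2]
grip_width: 0.445
grip_force: 40.0
```

```bash
python3 -m handwheel '[{"x":0,"y":0,"z":0,"wx":0,"wy":0,"wz":0},{"x":0,"y":0,"z":0,"wx":0,"wy":0,"wz":0},{"x":0,"y":0,"z":0,"wx":0,"wy":0,"wz":0},{"x":0,"y":0,"z":-0.01,"wx":0,"wy":0,"wz":0},{"x":0,"y":0,"z":-0.03,"wx":0,"wy":0,"wz":0},{"x":0,"y":0,"z":-0.06,"wx":0,"wy":0,"wz":0},{"x":0,"y":0,"z":-0.095,"wx":0,"wy":0,"wz":0},{"x":0.01,"y":0,"z":-0.125,"wx":0,"wy":0,"wz":0},{"x":0.04,"y":0,"z":-0.14,"wx":0,"wy":0,"wz":0},{"x":0.07,"y":0,"z":-0.15,"wx":0,"wy":0,"wz":0}]' 0.06; python3 -m handwheel '[{"x":0.035,"y":0,"z":0,"wx":0,"wy":0,"wz":0},{"x":0.07,"y":0.002,"z":0,"wx":0,"wy":0,"wz":0},{"x":0.105,"y":0.004,"z":0,"wx":0,"wy":0,"wz":0},{"x":0.14,"y":0.007,"z":0,"wx":0,"wy":0,"wz":0},{"x":0.175,"y":0.01,"z":0,"wx":0,"wy":0,"wz":0},{"x":0.21,"y":0.012,"z":0,"wx":0,"wy":0,"wz":0},{"x":0.245,"y":0.015,"z":0,"wx":0,"wy":0,"wz":0},{"x":0.28,"y":0.018,"z":0,"wx":0,"wy":0,"wz":0},{"x":0.315,"y":0.021,"z":0,"wx":0,"wy":0,"wz":0},{"x":0.35,"y":0.024,"z":0,"wx":0,"wy":0,"wz":0}]'; python3 -m handwheel '[{"x":0.035,"y":0,"z":0,"wx":0,"wy":0,"wz":0},{"x":0.07,"y":0,"z":0,"wx":0,"wy":0,"wz":0},{"x":0.1,"y":0,"z":0,"wx":0,"wy":0,"wz":0},{"x":0.13,"y":0,"z":0,"wx":0,"wy":0,"wz":0},{"x":0.15,"y":0,"z":0,"wx":0,"wy":0,"wz":0},{"x":0.15,"y":0,"z":0,"wx":0,"wy":0,"wz":0},{"x":0.15,"y":0,"z":0.03,"wx":0,"wy":0,"wz":0},{"x":0.15,"y":0,"z":0.06,"wx":0,"wy":0,"wz":0},{"x":0.15,"y":0,"z":0.08,"wx":0,"wy":0,"wz":0},{"x":0.15,"y":0,"z":0.08,"wx":0,"wy":0,"wz":0}]';python3 -m handwheel '[{"x":0,"y":0,"z":0,"wx":0,"wy":0,"wz":0},{"x":0,"y":0,"z":0,"wx":0,"wy":0,"wz":0}]'
```

```text
time: 14.57
position: [0.5759, -0.1488, 0.176]
tool_rot: [2.227, 2.209, 0.005]
ft_force: [0.2, 1.0, -0.5]
grip_width: 0.69
grip_force: 0.0
time: 15.4
position: [0.6003, 0.2047, 0.1731]
tool_rot: [2.225, 2.216, 0.002]
ft_force: [0.4, 0.1, 1.0]
grip_width: 0.692
grip_force: 0.0
time: 16.23
position: [0.5979, 0.3504, 0.0872]
tool_rot: [-2.226, -2.216, 0.013]
ft_force: [-1.1, -0.4, -0.7]
grip_width: 0.691
grip_force: 0.0
time: 16.4
position: [0.6019, 0.353, 0.0942]
tool_rot: [2.226, 2.216, 0.004]
ft_force: [-0.3, 0.1, 1.7]
grip_width: 0.689
grip_force: 0.0
```

```bash
python3 -m handwheel '[{"x":0,"y":-0.003,"z":0.02,"wx":0,"wy":0,"wz":0},{"x":0,"y":-0.003,"z":0.04,"wx":0,"wy":0,"wz":0},{"x":0,"y":-0.003,"z":0.06,"wx":0,"wy":0,"wz":0},{"x":0,"y":-0.003,"z":0.073,"wx":0,"wy":0,"wz":0},{"x":0,"y":-0.003,"z":0.08,"wx":0,"wy":0,"wz":0},{"x":0,"y":-0.003,"z":0.08,"wx":0,"wy":0,"wz":0},{"x":0,"y":-0.003,"z":0.08,"wx":0,"wy":0,"wz":0}]'; python3 -m handwheel '[{"x":0,"y":0,"z":0,"wx":0,"wy":0,"wz":0},{"x":0,"y":0,"z":0,"wx":0,"wy":0,"wz":0},{"x":0,"y":0,"z":0,"wx":0,"wy":0,"wz":0},{"x":0,"y":0,"z":0,"wx":0,"wy":0,"wz":0},{"x":0,"y":0,"z":0,"wx":0,"wy":0,"wz":0},{"x":0,"y":0,"z":0,"wx":0,"wy":0,"wz":0},{"x":0,"y":0,"z":0,"wx":0,"wy":0,"wz":0},{"x":0,"y":0,"z":0,"wx":0,"wy":0,"wz":0}]' 0.0 30
```

```text
time: 16.98
position: [0.5984, 0.3534, 0.0133]
tool_rot: [2.225, 2.217, 0.003]
ft_force: [0.8, 0.4, 0.7]
grip_width: 0.687
grip_force: 0.0
time: 17.65
position: [0.5976, 0.3532, 0.0124]
tool_rot: [-2.225, -2.217, -0.0]
ft_force: [-1.4, -0.5, 1.9]
grip_width: 0.335
grip_force: 30.0
```

```bash
python3 -m handwheel '[{"x":0,"y":0,"z":-0.008,"wx":0,"wy":0,"wz":0},{"x":0,"y":0,"z":-0.025,"wx":0,"wy":0,"wz":0},{"x":0,"y":0,"z":-0.05,"wx":0,"wy":0,"wz":0},{"x":0,"y":0,"z":-0.08,"wx":0,"wy":0,"wz":0},{"x":-0.01,"y":0,"z":-0.105,"wx":0,"wy":0,"wz":0},{"x":-0.035,"y":-0.003,"z":-0.12,"wx":0,"wy":0,"wz":0},{"x":-0.065,"y":-0.005,"z":-0.12,"wx":0,"wy":0,"wz":0},{"x":-0.1,"y":-0.007,"z":-0.12,"wx":0,"wy":0,"wz":0},{"x":-0.135,"y":-0.01,"z":-0.12,"wx":0,"wy":0,"wz":0},{"x":-0.17,"y":-0.012,"z":-0.12,"wx":0,"wy":0,"wz":0}]'; python3 -m handwheel '[{"x":-0.035,"y":-0.001,"z":0,"wx":0,"wy":0,"wz":0},{"x":-0.07,"y":-0.002,"z":0,"wx":0,"wy":0,"wz":0},{"x":-0.105,"y":-0.003,"z":0,"wx":0,"wy":0,"wz":0},{"x":-0.14,"y":-0.004,"z":0,"wx":0,"wy":0,"wz":0},{"x":-0.175,"y":-0.005,"z":0,"wx":0,"wy":0,"wz":0},{"x":-0.21,"y":-0.006,"z":0,"wx":0,"wy":0,"wz":0},{"x":-0.245,"y":-0.007,"z":0,"wx":0,"wy":0,"wz":0},{"x":-0.275,"y":-0.008,"z":0,"wx":0,"wy":0,"wz":0},{"x":-0.3,"y":-0.008,"z":0,"wx":0,"wy":0,"wz":0},{"x":-0.314,"y":-0.008,"z":0,"wx":0,"wy":0,"wz":0}]'; python3 -m handwheel '[{"x":0,"y":0,"z":0,"wx":0,"wy":0,"wz":0},{"x":0,"y":0,"z":0.02,"wx":0,"wy":0,"wz":0},{"x":0,"y":0,"z":0.045,"wx":0,"wy":0,"wz":0},{"x":0,"y":0,"z":0.07,"wx":0,"wy":0,"wz":0},{"x":0,"y":0,"z":0.085,"wx":0,"wy":0,"wz":0},{"x":0,"y":0,"z":0.095,"wx":0,"wy":0,"wz":0},{"x":0,"y":0,"z":0.1,"wx":0,"wy":0,"wz":0},{"x":0,"y":0,"z":0.1,"wx":0,"wy":0,"wz":0},{"x":0,"y":0,"z":0.1,"wx":0,"wy":0,"wz":0}]'
```

```text
time: 18.48
position: [0.5843, 0.1815, 0.1322]
tool_rot: [-2.225, -2.218, 0.0]
ft_force: [-0.3, 0.2, -2.2]
grip_width: 0.335
grip_force: 30.0
time: 19.32
position: [0.5747, -0.1356, 0.1325]
tool_rot: [2.23, 2.211, -0.002]
ft_force: [-0.2, 0.2, -2.2]
grip_width: 0.329
grip_force: 30.0
time: 20.07
position: [0.5764, -0.1306, 0.0328]
tool_rot: [2.225, 2.217, 0.001]
ft_force: [0.7, 0.4, -1.6]
grip_width: 0.333
grip_force: 30.0
```

```bash
python3 -m handwheel '[{"x":0,"y":0.001,"z":0.003,"wx":0,"wy":0,"wz":0},{"x":0,"y":0.001,"z":0.006,"wx":0,"wy":0,"wz":0},{"x":0,"y":0.001,"z":0.0085,"wx":0,"wy":0,"wz":0},{"x":0,"y":0.001,"z":0.0105,"wx":0,"wy":0,"wz":0},{"x":0,"y":0.001,"z":0.0115,"wx":0,"wy":0,"wz":0},{"x":0,"y":0.001,"z":0.0125,"wx":0,"wy":0,"wz":0},{"x":0,"y":0.001,"z":0.0125,"wx":0,"wy":0,"wz":0}]'
```

```text
time: 20.65
position: [0.5767, -0.1308, 0.0203]
tool_rot: [-2.225, -2.217, -0.0]
ft_force: [-4.1, 1.1, 4.1]
grip_width: 0.337
grip_force: 30.0
```

```bash
python3 -m handwheel '[{"x":0,"y":0,"z":0,"wx":0,"wy":0,"wz":0},{"x":0,"y":0,"z":0,"wx":0,"wy":0,"wz":0},{"x":0,"y":0,"z":0,"wx":0,"wy":0,"wz":0},{"x":0,"y":0,"z":-0.01,"wx":0,"wy":0,"wz":0},{"x":0,"y":0,"z":-0.03,"wx":0,"wy":0,"wz":0},{"x":0,"y":0,"z":-0.06,"wx":0,"wy":0,"wz":0},{"x":0,"y":0,"z":-0.095,"wx":0,"wy":0,"wz":0},{"x":0.01,"y":0,"z":-0.125,"wx":0,"wy":0,"wz":0},{"x":0.03,"y":-0.015,"z":-0.145,"wx":0,"wy":0,"wz":0},{"x":0.05,"y":-0.04,"z":-0.15,"wx":0,"wy":0,"wz":0}]' 0.05; python3 -m handwheel '[{"x":0.015,"y":-0.03,"z":0,"wx":0,"wy":0,"wz":0},{"x":0.03,"y":-0.055,"z":0,"wx":0,"wy":0,"wz":0},{"x":0.045,"y":-0.075,"z":0,"wx":0,"wy":0,"wz":0},{"x":0.058,"y":-0.085,"z":0,"wx":0,"wy":0,"wz":0},{"x":0.058,"y":-0.085,"z":0,"wx":0,"wy":0,"wz":0},{"x":0.058,"y":-0.085,"z":0,"wx":0,"wy":0,"wz":0},{"x":0.058,"y":-0.085,"z":0,"wx":0,"wy":0,"wz":0}]'; python3 look.py w5
```

```text
time: 21.48
position: [0.5407, -0.0815, 0.1745]
tool_rot: [2.223, 2.21, 0.009]
ft_force: [0.9, 0.8, 0.2]
grip_width: 0.576
grip_force: 0.0
time: 22.07
position: [0.4531, -0.0233, 0.1702]
tool_rot: [2.226, 2.215, 0.002]
ft_force: [-0.1, -0.1, -0.0]
grip_width: 0.574
grip_force: 0.0
22.0667 [ 0.4531 -0.0233  0.1702] [[ 0.0046  1.      0.0017]
 [ 1.     -0.0046 -0.0002]
 [-0.0002  0.0017 -1.    ]]
```

View pics/w5.png

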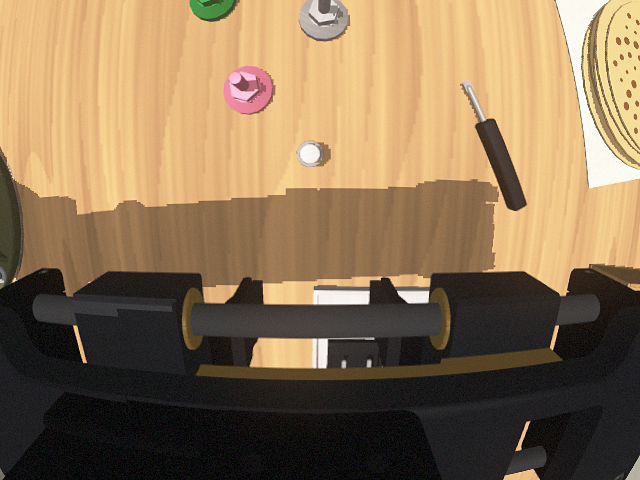

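The S knob top is at (310,154). The pink foot is at (248,90) and the steel foot at (323,17).

```bash
python3 - <<'E'
import pickle;from h import *
np.set_printoptions(precision=4,suppress=True)
s,im=pickle.load(open('w5.pkl','rb'))
M=R.from_rotvec(s['tool_rot']).as_matrix()
for uv,z in(((310,154),.042),((248,90),.003),((235,80),.06)):
    P=onz(im,[uv],z,s);print(P,(P-s['position'])@M)
E
```

```text
[[0.4497 0.0435 0.042 ]] [[ 0.0668 -0.0039  0.1282]]
[[0.3949 0.1025 0.003 ]] [[ 0.1255 -0.0591  0.1671]]
[[0.3953 0.1006 0.06  ]] [[ 0.1236 -0.0585  0.1101]]
```

```bash
python3 -m handwheel '[{"x":0.035,"y":-0.002,"z":0,"wx":0,"wy":0,"wz":0},{"x":0.067,"y":-0.004,"z":0.01,"wx":0,"wy":0,"wz":0},{"x":0.067,"y":-0.004,"z":0.04,"wx":0,"wy":0,"wz":0},{"x":0.067,"y":-0.004,"z":0.075,"wx":0,"wy":0,"wz":0},{"x":0.067,"y":-0.004,"z":0.105,"wx":0,"wy":0,"wz":0},{"x":0.067,"y":-0.004,"z":0.13,"wx":0,"wy":0,"wz":0},{"x":0.067,"y":-0.004,"z":0.148,"wx":0,"wy":0,"wz":0},{"x":0.067,"y":-0.004,"z":0.157,"wx":0,"wy":0,"wz":0},{"x":0.067,"y":-0.004,"z":0.16,"wx":0,"wy":0,"wz":0},{"x":0.067,"y":-0.004,"z":0.16,"wx":0,"wy":0,"wz":0}]' 0.045; python3 -m handwheel '[{"x":0,"y":0,"z":0,"wx":0,"wy":0,"wz":0},{"x":0,"y":0,"z":0,"wx":0,"wy":0,"wz":0},{"x":0,"y":0,"z":0,"wx":0,"wy":0,"wz":0},{"x":0,"y":0,"z":0,"wx":0,"wy":0,"wz":0},{"x":0,"y":0,"z":0,"wx":0,"wy":0,"wz":0},{"x":0,"y":0,"z":0,"wx":0,"wy":0,"wz":0},{"x":0,"y":0,"z":0,"wx":0,"wy":0,"wz":0},{"x":0,"y":0,"z":0,"wx":0,"wy":0,"wz":0}]' 0.0 20
```

```text
time: 22.95
position: [0.4488, 0.0439, 0.0093]
tool_rot: [2.227, 2.216, -0.002]
ft_force: [-0.3, -0.4, 0.6]
grip_width: 0.514
grip_force: 0.0
time: 23.62
position: [0.4489, 0.0448, 0.0102]
tool_rot: [2.225, 2.217, 0.002]
ft_force: [-1.7, 0.2, 5.8]
grip_width: 0.24
grip_force: 20.0
```

```bash
python3 -m handwheel '[{"x":0,"y":0,"z":-0.008,"wx":0,"wy":0,"wz":0},{"x":0,"y":0,"z":-0.025,"wx":0,"wy":0,"wz":0},{"x":0,"y":0,"z":-0.05,"wx":0,"wy":0,"wz":0},{"x":0,"y":0,"z":-0.08,"wx":0,"wy":0,"wz":0},{"x":-0.01,"y":0.005,"z":-0.11,"wx":0,"wy":0,"wz":0},{"x":-0.03,"y":0.012,"z":-0.135,"wx":0,"wy":0,"wz":0},{"x":-0.06,"y":0.024,"z":-0.14,"wx":0,"wy":0,"wz":0},{"x":-0.09,"y":0.035,"z":-0.14,"wx":0,"wy":0,"wz":0},{"x":-0.12,"y":0.046,"z":-0.14,"wx":0,"wy":0,"wz":0},{"x":-0.15,"y":0.057,"z":-0.14,"wx":0,"wy":0,"wz":0}]'; python3 -m handwheel '[{"x":-0.03,"y":0.012,"z":0,"wx":0,"wy":0,"wz":0},{"x":-0.06,"y":0.024,"z":0,"wx":0,"wy":0,"wz":0},{"x":-0.09,"y":0.035,"z":0,"wx":0,"wy":0,"wz":0},{"x":-0.12,"y":0.045,"z":0,"wx":0,"wy":0,"wz":0},{"x":-0.15,"y":0.055,"z":0,"wx":0,"wy":0,"wz":0},{"x":-0.175,"y":0.063,"z":0,"wx":0,"wy":0,"wz":0},{"x":-0.197,"y":0.068,"z":0,"wx":0,"wy":0,"wz":0},{"x":-0.197,"y":0.068,"z":0,"wx":0,"wy":0,"wz":0},{"x":-0.197,"y":0.068,"z":0,"wx":0,"wy":0,"wz":0}]'; python3 -m handwheel '[{"x":0,"y":0,"z":0.02,"wx":0,"wy":0,"wz":0},{"x":0,"y":0,"z":0.05,"wx":0,"wy":0,"wz":0},{"x":0,"y":0,"z":0.08,"wx":0,"wy":0,"wz":0},{"x":0,"y":0,"z":0.1,"wx":0,"wy":0,"wz":0},{"x":0,"y":0,"z":0.115,"wx":0,"wy":0,"wz":0},{"x":0,"y":0,"z":0.12,"wx":0,"wy":0,"wz":0},{"x":0,"y":0,"z":0.12,"wx":0,"wy":0,"wz":0},{"x":0,"y":0,"z":0.12,"wx":0,"wy":0,"wz":0}]'
```

```text
time: 24.45
position: [0.505, -0.1069, 0.1502]
tool_rot: [2.225, 2.218, 0.002]
ft_force: [-0.0, -0.1, -1.0]
grip_width: 0.239
grip_force: 20.0
time: 25.2
position: [0.5711, -0.3043, 0.1491]
tool_rot: [-2.228, -2.213, 0.002]
ft_force: [-0.9, 1.3, -0.9]
grip_width: 0.246
grip_force: 20.0
time: 25.87
position: [0.5729, -0.3027, 0.0306]
tool_rot: [2.224, 2.217, 0.001]
ft_force: [0.3, -0.1, -0.1]
grip_width: 0.246
grip_force: 20.0
```

```bash
python3 -m handwheel '[{"x":0,"y":0.001,"z":0.003,"wx":0,"wy":0,"wz":0},{"x":0,"y":0.001,"z":0.006,"wx":0,"wy":0,"wz":0},{"x":0,"y":0.001,"z":0.0085,"wx":0,"wy":0,"wz":0},{"x":0,"y":0.001,"z":0.0105,"wx":0,"wy":0,"wz":0},{"x":0,"y":0.001,"z":0.0115,"wx":0,"wy":0,"wz":0},{"x":0,"y":0.001,"z":0.0125,"wx":0,"wy":0,"wz":0},{"x":0,"y":0.001,"z":0.0125,"wx":0,"wy":0,"wz":0}]'
```

```text
time: 26.45
position: [0.5732, -0.3029, 0.0183]
tool_rot: [-2.226, -2.217, -0.001]
ft_force: [-3.1, 1.9, 6.8]
grip_width: 0.243
grip_force: 20.0
```

```bash
python3 -m handwheel '[{"x":0,"y":0,"z":0,"wx":0,"wy":0,"wz":0},{"x":0,"y":0,"z":0,"wx":0,"wy":0,"wz":0},{"x":0,"y":0,"z":0,"wx":0,"wy":0,"wz":0},{"x":0,"y":0,"z":-0.01,"wx":0,"wy":0,"wz":0},{"x":0,"y":0,"z":-0.03,"wx":0,"wy":0,"wz":0},{"x":0,"y":0,"z":-0.06,"wx":0,"wy":0,"wz":0},{"x":0,"y":0,"z":-0.095,"wx":0,"wy":0,"wz":0},{"x":0,"y":0,"z":-0.13,"wx":0,"wy":0,"wz":0},{"x":0,"y":0,"z":-0.16,"wx":0,"wy":0,"wz":0},{"x":-0.03,"y":-0.02,"z":-0.18,"wx":0,"wy":0,"wz":0}]' 0.045; python3 -m handwheel '[{"x":-0.03,"y":-0.02,"z":0,"wx":0,"wy":0,"wz":0},{"x":-0.04,"y":-0.03,"z":0,"wx":0,"wy":0,"wz":0},{"x":-0.04,"y":-0.03,"z":0,"wx":0,"wy":0,"wz":0},{"x":-0.04,"y":-0.03,"z":0,"wx":0,"wy":0,"wz":0},{"x":-0.04,"y":-0.03,"z":0,"wx":0,"wy":0,"wz":0}]'; python3 look.py w6
```

```text
time: 27.28
position: [0.5599, -0.3256, 0.2007]
tool_rot: [2.21, 2.229, 0.011]
ft_force: [2.6, 1.0, 0.2]
grip_width: 0.515
grip_force: 0.0
time: 27.7
position: [0.5237, -0.3712, 0.1967]
tool_rot: [-2.224, -2.218, -0.002]
ft_force: [-0.5, 0.6, 0.5]
grip_width: 0.514
grip_force: 0.0
27.7 [ 0.5237 -0.3712  0.1967] [[ 0.0024  1.      0.0003]
 [ 1.     -0.0024  0.0015]
 [ 0.0015  0.0002 -1.    ]]
```

View pics/w6.png

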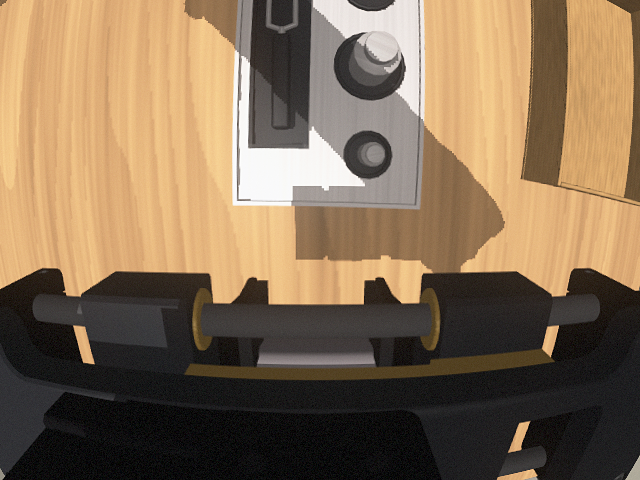

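S and L stand upright in their wells, with knobs at (373,153) and (382,46), and the fork is in the slot. M is out of frame, so I'll check everything from the scene camera.

```bash
python3 - <<'E'
import pickle;from h import *
from bench import ctrl
np.set_printoptions(precision=4,suppress=True)
s,im=pickle.load(open('w6.pkl','rb'))
print(onz(im,[(373,153)],.05,s),onz(im,[(367,154)],.01,s),onz(im,[(382,46)],.078,s))
print("fork handle",onz(im,[(283,33),(283,129)],.025,s))
a=ctrl.get_image('scene')['image'];b=ctrl.get_image('side')['image']
pickle.dump((a,b),open('f.pkl','wb'))
a=cv2.resize(a[180:380,120:440],(640,400),interpolation=2);b=cv2.resize(b[195:435,250:510],(217,200))
cv2.imwrite('pics/f.png',np.vstack([a,cv2.copyMakeBorder(b,0,0,0,423,0)])[:,:,::-1])
E
```

```text
[[ 0.5719 -0.3029  0.05  ]] [[ 0.5724 -0.3037  0.01  ]] [[ 0.575  -0.2188  0.078 ]]
fork handle [[ 0.4954 -0.1909  0.025 ]
 [ 0.4955 -0.2814  0.025 ]]
```

View pics/f.png

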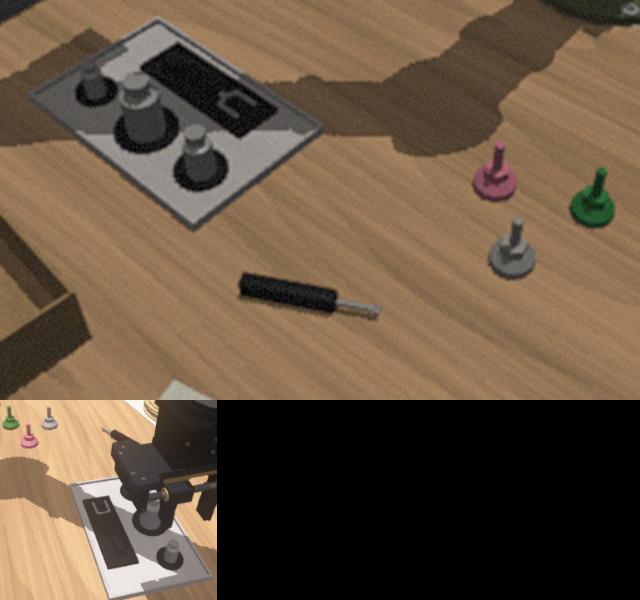

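All four pieces are seated in their pockets: the knobs appear at about (92,70), (138,88) and (196,133) in the crop. The foot and the driver have not moved, so I'm handing in.

```bash
python3 -c "
from bench import ctrl
print(ctrl.close_job())"
```

```text
the job is handed in; nothing more can be done
None
```

The three weights stand upright in the pockets of their size and the fork lies flat in the long pocket; the levelling foot and screwdriver were left untouched, and the job is handed in at about 28 s (no verdict was returned).

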